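# Put the levelling scraper away and clamp the tool box shut

### The job

Take the wooden scraper with the upright grip tab out of its slotted rest and put it away in the open wooden box: keep hold of it while you slide it down between the two boards standing there, so that it spreads them apart, and let go once it stands on the box floor with a board on either side. Then push the lid fully shut, and after that swing the steel clamp arm over and press it down flat onto the lid. Leave the other things on the table where they are.

Things in the scene. Friction and masses are not known exactly. Their poses are not given: they have to be found in the camera images.
- scraper_c (a point): Centre (47.5 mm above the lower edge) of the loose wooden scraper, 0.11 kg: upright blade 140 mm long (its x), 16 thick (y), 55 high; on the middle of its top a grip tab 45 (x) x 16 mm, 40 high, rounded on top: 95 mm high in all. The lowest 20 mm are bevelled on both sides to a 6 mm edge. z up. Starts upright in the rest. Best gripped by the tab's two ends (45 mm), along x.
- rest: Fixed wooden rest, 180 (x) x 130 (y) x 40 mm, origin at the centre of its underside, with two grooves along x, 19 mm wide, their floors 10 mm above the table: the scraper stands in the -y one, a lower dark slat without a tab in the +y one (66 mm apart).
- board_a_c (a point): Centre (47.5 mm above its flat underside) of the board standing loose in the box on the hinge side (+y of the box): outline and size as the scraper's (140 x 16 x 55 mm plus the same tab, 95 mm high, about 0.11 kg), tops of blade and tab rounded over (8 mm radius), no bevel. Axes as the scraper's.
- board_b_c (a point): Centre of the second such board, on the clamp side (-y of the box). The gap between the two boards is 9 to 13 mm at the start, less than the scraper's thickness; both boards slide or tip apart easily.
- box: Wooden box fixed to the table, open at the top. Origin at the centre of its underside; x along its length (and along both hinge lines), y across towards the lid hinge, z up. Outside 186 (x) x 100 (y) mm, rim 111 mm above the table; walls and floor 8 mm thick: inside 170 x 84 mm, 103 mm deep. The long walls stick out to 222 mm.
- lid (a joint): Angle of the lid (rad): 0 shut flat on the rim, grows as it opens; starts well open, at 1.95 to 2.35, leaning outwards over the +y side. 190 x 100 mm wooden plate, 8 mm thick, no handle. Stiff hinge (0.16 N m): it stays where it is left and must be pushed all the way (some 3 N at its edge).
- lid_hinge (a point): Middle of the lid's hinge line, at the underside of the lid, on the +y outer edge of the rim (0, 50, 111 mm in the box's frame). The shut lid reaches from here 100 mm towards -y; its top is then 119 mm above the table.
- lid_edge (a point): Middle of the lid's free edge, half-way through its thickness, 100 mm from the hinge line; moves with the lid.
- clamp (a joint): Angle of the clamp arm (rad): 0 down, level across the shut lid; grows as it is raised; starts at 1.9 to 2.35, leaning outwards over the -y side. Steel arm 22 mm wide, 8 thick, with a black grip 26 wide, 12 thick at its end (58 to 88 mm from the pivot), flush on top. Stiff (0.12 N m): stays where it is left. Turns about the box's x direction.
- clamp_pivot (a point): Pivot of the clamp arm, on its mid-thickness, in a steel bracket on the -y wall (-40, -60, 131 mm in the box's frame). The lowered arm reaches from here 88 mm towards +y, its top 135 mm above the table.
- clamp_end (a point): Outer end of the clamp arm, 88 mm from the pivot; moves with the arm.
- slat: Dark wooden slat, 150 x 14 x 50 mm, upright in the rest's other groove; origin at its underside. Leave alone.
- jar: Glass jar with steel cap, 60 mm wide, 75 mm high; origin at its underside. Leave alone.
- cup: White cup, 72 mm wide, 70 mm high; origin at its underside. Leave alone.
- bowl: Steel bowl, 150 mm wide, 55 mm high; origin at its underside. Leave alone.
- brush: Brush, 200 mm long; origin on its underside. Leave alone.
- paddle: Wooden spatula, 200 mm long; origin on its underside. Leave alone.
- dish: Blue dish, 120 mm wide, 20 mm high; origin at its underside. Leave alone.
Not all that is in view belongs to the job. Leave any green look-alike of the part that bears scraper_c alone.

How it is judged (in metres and radians):
On the way, in this order (a step that is already met when the one before it is completed fails the run):
1. the scraper, still held, is lowered between the two boards to within 25 mm of the box floor (x of scraper_c in the frame of box between -0.03 and 0.03 m and y of scraper_c in the frame of board_a_c between -0.04 and -0.008 m and y of scraper_c in the frame of board_b_c between 0.008 and 0.04 m and z of scraper_c in the frame of box below 0.0805 m and contact force between the fingers and scraper above 1 N), for 0.1 s.
2. it stands on the box floor between the boards, let go (x of scraper_c in the frame of box between -0.03 and 0.03 m and y of scraper_c in the frame of board_a_c between -0.04 and -0.008 m and y of scraper_c in the frame of board_b_c between 0.008 and 0.04 m and z of scraper_c in the frame of box between 0.0425 and 0.0615 m and angle between scraper_c's own z axis and vertical below 0.25 rad and contact force between the fingers and scraper below 0.2 N), for 0.2 s.
3. the lid is shut (under 0.06 rad) while the clamp arm is still up (value of joint lid below 0.06 rad and value of joint clamp above 0.3 rad), for 0.1 s.
4. the clamp arm is down on the shut lid (under 0.09 rad) (value of joint lid below 0.06 rad and value of joint clamp below 0.09 rad), for 0.2 s.
At the end, for the whole second after the job is handed in: Scraper upright (0.25 rad) between the two boards on the box floor (6 mm), within 30 mm of the box's middle lengthwise; both boards standing on the floor (6 mm, 0.3 rad), one on either side; lid within 0.06 rad of shut, clamp arm within 0.09 rad of level; all released and at rest (all of step 2 and all of step 4 and z of board_a_c in the frame of box between 0.0425 and 0.0615 m and angle between each of board_a_c, board_b_c's own z axis and vertical below 0.3 rad and z of board_b_c in the frame of box between 0.0425 and 0.0615 m and linear speed of scraper below 0.02 m/s and velocity of joint each of lid, clamp below 0.05 rad/s); the robot touches nothing.
It fails at once if a bystander (slat, jar, cup, bowl, brush, spatula or dish) is moved more than 40 mm (distance of any of slat, jar, cup, bowl, brush, paddle, dish from where it was at the start of the episode above 0.04 m).
It also fails if it takes over 62 s, if anything falls off the work surface, if the arm or the gripper's body presses on something with over 40 N, if the wrist force passes 120 N, or if a joint passes its speed limit or range.

### The arm

A 6-joint arm with a two-finger parallel gripper is mounted at the origin on the work surface. World frame = base frame: x ahead of the robot, y to its left, z up, the work surface at z = 0. Lengths are in mm, angles in degrees, forces in N, time in s.
With the tool pointing down it reaches from about 250 to 725 mm from the base axis. Payload 9.7 kg.
Tool frame: the origin (TCP) lies midway between the tips of the shut fingers; the grasp point (between the pads) lies 19 mm behind it (arm.grip_depth is the distance from the TCP to the grasp point, in mm); z points along the fingers, y is the line along which they close (so a half turn about z gives the same grasp; the last joint's range is limited). The gripper opens to 85 mm and grips with 20 to 120 N. Pads are 22 mm wide; open, the fingers measure 114 mm over their backs; the gripper's body (76 mm by 85 mm) begins 54 mm behind the grasp point. The pads swing forward as they close: fully open they stand 13 mm farther back than shut.
Start: joints at [-73.396, 4.979, 10.078, 95.1, 0, 90], TCP at [157.166, -527.063, 231.284] pointing down, gripper open.
Joint ranges: [-179.16, 179.16], [-48.56, 103.87], [-65.8, 70.77], [-126.05, 130.52], [-82.76, 87.17], [-180, 180]. Speed limits (degrees/s): [127.2, 127.2, 147.25, 180, 180, 180].

### API

Orientations are given as [roll, pitch, yaw] about the fixed x, y, z axes, in that order (R = Rz(yaw) Ry(pitch) Rx(roll)).
In Python, from bench import arm gives the robot as it stands. The module is installed in compiled form; this text tells all that it offers.
- The arm moves only by the shell command python3 -m handwheel 'ROWS' [FORCE]. ROWS is JSON, a list of rows, each an object with "fingers": the finger opening in m, from 0 to 0.0854; "linear": the shift along the tool's x, y, z in m, a list of three; "dr": the turn, a rotation vector about the tool's x, y, z in degrees, a list of three. A call has 1 to 5 rows; each row is the pose to reach, as a shift and turn from the pose commanded when the call began, along the tool's axes at that moment; what a row does not reach only later rows make up. A row lasts 1/10 s, in which the tool goes at most 50 mm and 8.59 degrees, less where a joint would pass 70% of its speed; a pose out of reach is approached as far as the arm can. A call with a gripper value outside its range is refused whole. The fingers move at their own pace and stop on an object; FORCE is the grip in N (left out, the last holds). Time passes only in rows, so rows that repeat a pose let the fingers close. It gives the time, the measured TCP pose, the force, the opening and the grip force at its end, in the units of the state.
- arm.observe(): the state, without advancing time (a new reading comes with each control period).
- arm.grab_frame(name): name is "scene" or "top" or "wrist"; returns a dict with "color" (420x560x3 uint8, red, green, blue), "depth" (420x560 float32, mm along the optical axis (not along the pixel's ray), 0 where there is no reading), "fx", "fy", "cx", "cy" (pixels), "k1" (the pictures are not rectified: a ray, as slopes to the right and down, at radius r is drawn at 1 + k1 r^2 times it, then the intrinsics apply), "camera_from_world" (4x4, takes a point from world to camera coordinates); the wrist camera has in their place "hand_eye" (4x4, takes a point from camera to tool coordinates, whose origin is the TCP and whose axes are the flange's). Camera axes: x right, y up, looking along -z (the intrinsics and any distortion apply to the point x, -y, -z); pixel columns grow to the right and rows downward; lengths in mm; the calibration is good to about 2 mm. A picture is of the moment at which its call begins: read the wrist's pose just before it.
- arm.sign_off(): hands the job in; it is judged then, once.
Trained networks look in the newest picture that a camera, given by its name, has taken for a name from the list of things; names that differ only in an ending like _2 or _b are one class to them, and where a whole thing is asked for, a point or a joint stands for the part that bears it (a point fixed in the world has none). Each returns a list of dicts, best first, with "score" (0 to 1); they miss things now and then, are a little off and sometimes report something else, mostly with a low value. They report only what shows in the picture. A call takes as long as a camera call. They do not tell look-alikes from the thing itself.
- arm.regions_of(target, camera): "pixels" (420x560 bool, what is visible of it) and "bbox" ([left, top, right, bottom] in pixels, round what is visible of it).
The state is a dict: "t": time; "joints": joint angles; "qd": joint speeds; "tau": joint torques, N m; "eef_pos": TCP position; "eef_rot": TCP orientation; "contact_force": force on the tool from outside, world axes, zero at the start; "moment": the same for the moment, N m; "grip_width": finger opening in mm; "gripper_force": force on a finger pad.
Only numpy, scipy, OpenCV 4.12 (cv2) and the standard library are available. Lean on these libraries where they do the work, as an engineer would, in place of code of your own. Each camera call takes 0.05 s, during which the arm holds its last target. There are 200 camera calls.

## Working session

There is one attempt and no reset: what is moved stays moved. The work goes in short steps, Python scripts to look and compute and a shell command to move; the robot and the scene stay as the last step left them, time stands still between calls to the robot, and variables do not carry over. Pictures are saved under pics/ and viewed, at most 10 in all, crops included, and the job is handed in when it is done.

```bash
mkdir -p pics
cat > h.py <<'E'
import numpy as np, cv2
from bench import arm
from scipy.spatial.transform import Rotation as R
def grab(n):
    s=arm.observe(); f=arm.grab_frame(n); f['n']=n
    if n=='wrist':
        T=np.eye(4); T[:3,:3]=R.from_euler('xyz',s['eef_rot'],degrees=True).as_matrix(); T[:3,3]=s['eef_pos']
        f['wfc']=T@np.array(f['hand_eye'])
    else: f['wfc']=np.linalg.inv(np.array(f['camera_from_world']))
    return f
def rays(f):
    K=np.array([[f['fx'],0,f['cx']],[0,f['fy'],f['cy']],[0,0,1.]])
    v,u=np.mgrid[0:420,0:560].astype(float)
    p=cv2.undistortPoints(np.stack([u.ravel(),v.ravel()],1)[:,None],K,np.array([f['k1'],0,0,0,0.]))
    return p.reshape(420,560,2)
def cloud(f):
    p=rays(f); d=f['depth'].astype(float)
    c=np.stack([p[...,0]*d,-p[...,1]*d,-d],-1)
    w=c@f['wfc'][:3,:3].T+f['wfc'][:3,3]; w[d<=0]=np.nan
    return w
def save(f,name,box=None,k=1):
    im=f['color'][...,::-1]
    if box: l,t,r,b=box; im=im[t:b,l:r]
    cv2.imwrite('pics/'+name,cv2.resize(im,None,fx=k,fy=k,interpolation=cv2.INTER_CUBIC))
E
python3 - <<'E'
from h import *
a=grab('scene');b=grab('top')
save(a,'scene.png');save(b,'top.png')
for f in(a,b):
    n=f['n'];W=cloud(f)
    np.savez(n+'.npz',W=W,c=f['color'])
    for t in['scraper_c','rest','board_a_c','box','lid','clamp','slat']:
        for r in arm.regions_of(t,n)[:4]:
            print(n,t,round(r['score'],2),r['bbox'],np.nanmedian(W[r['pixels']],0).round(0),np.nanpercentile(W[r['pixels']][:,2],97).round(0))
print(arm.observe())
E
```

```text
scene scraper_c 0.91 [372.7, 183.6, 389.2, 226.6] [340. 224.  48.] 94.0
scene scraper_c 0.61 [319.9, 209.8, 339.2, 256.0] [556. 135.  65.] 104.0
scene scraper_c 0.54 [258.0, 158.9, 265.9, 197.3] [ 339. -145.   54.] 96.0
scene rest 0.69 [223.5, 157.9, 279.6, 202.1] [581. -72. 176.] 186.0
scene rest 0.65 [308.8, 211.3, 371.2, 270.1] [579. 168.  39.] 43.0
scene rest 0.44 [320.4, 208.1, 338.5, 256.4] [556. 134.  64.] 104.0
scene rest 0.21 [198.0, 141.8, 220.2, 170.5] [ 487. -265.  174.] 203.0
scene board_a_c 0.54 [225.5, 186.0, 239.5, 200.9] [ 536. -163.   97.] 104.0
scene board_a_c 0.16 [151.0, 169.9, 190.5, 196.7] [ 461. -414.   18.] 23.0
scene box 0.9 [192.1, 140.5, 278.9, 246.2] [ 555. -173.   82.] 185.0
scene lid 0.6 [222.4, 157.4, 280.5, 204.3] [601. -69. 180.] 187.0
scene clamp 0.62 [195.8, 136.0, 221.1, 172.8] [ 488. -262.  172.] 201.0
scene slat 0.51 [346.3, 214.8, 359.6, 262.1] [559. 199.  57.] 63.0
top scraper_c 0.9 [326.3, 275.6, 359.0, 323.7] [ 318. -158.   55.] 96.0
top scraper_c 0.83 [186.1, 271.5, 213.8, 326.1] [323. 215.  55.] 95.0
top scraper_c 0.7 [224.3, 193.3, 237.5,
[... 613 characters left out ...]
82. -263.  179.] 203.0
{'t': 0.8, 'joints': array([-7.33961431e+01,  4.98091973e+00,  1.00796419e+01,  9.50974153e+01,
        3.68505506e-04,  9.00004696e+01]), 'qd': array([-0.005689  , -0.1039744 , -0.10089435,  0.02970406, -0.0162318 ,
        0.03497131]), 'tau': array([-2.94957666e-03, -5.20065880e+01,  4.64821422e+01,  1.83958109e-03,
       -4.19582193e-05,  1.52604815e-05]), 'eef_pos': array([ 157.17252638, -527.08873957,  231.27755277]), 'eef_rot': array([ 1.79998693e+02, -3.68516217e-04,  1.66033874e+01]), 'contact_force': array([-0.26454742,  0.37648435, -0.17584784]), 'moment': array([ 0.00926049, -0.04926281,  0.00168106]), 'gripper_force': 0.0, 'grip_width': 85.45605810222364}
```

View pics/scene.png

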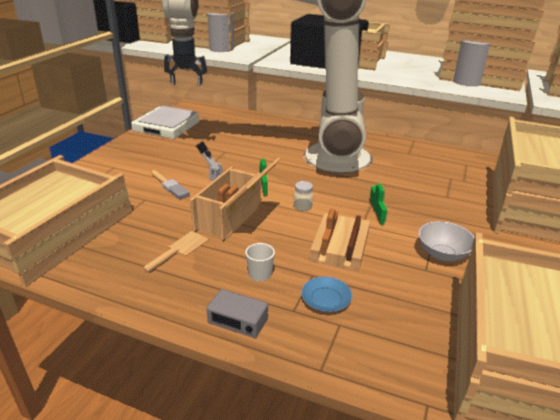

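View pics/top.png

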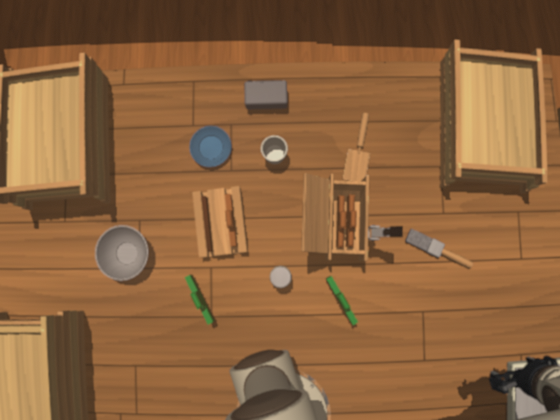

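Run:
```python
from h import *
im=np.load('top.npz')['c'][...,::-1]
cv2.imwrite('pics/crop.png',cv2.resize(im[165:270,180:420],None,fx=3.3,fy=3.3,interpolation=cv2.INTER_CUBIC))
W=np.load('top.npz')['W'];X,Y,Z=np.moveaxis(W,-1,0)
def rect(m,t):
    P=W[m][:,:2].astype(np.float32)
    if len(P)<4: print(t,len(P));return
    (c,s,a)=cv2.minAreaRect(P); print(t,len(P),np.round(c,1),np.round(s,1),round(a,2),'med z',np.median(Z[m]).round(1))
bx=(X>420)&(X<620)
sc=(X>430)&(X<620)&(Y>95)&(Y<165)
rect(sc&(Z>80)&(Z<112),'tab'); rect(sc&(Z>55)&(Z<112),'scraper')
rect((X>420)&(X<640)&(Y>80)&(Y<250)&(Z>33)&(Z<46),'rest')
rect((X>420)&(X<640)&(Y>165)&(Y<230)&(Z>52)&(Z<75),'slat')
b=(X>395)&(X<650)&(Y>-235)&(Y<-105)
rect(b&(Z>106)&(Z<116),'rim');
q=b&(X>450)&(X<600)&(Y>-205)&(Y<-125)
rect(q&(Z>85)&(Z<108),'tabs'); 
for n,lo,hi in(('A',-160,-120),('B',-205,-160)):
    rect(q&(Y>lo)&(Y<hi)&(Z>85)&(Z<105),n)
    rect(q&(Y>lo)&(Y<hi)&(Z>50)&(Z<75),n+'blade')
l=(X>400)&(X<650)&(Y>-130)&(Y<0)&(Z>118)
P=W[l];c=P.mean(0);u,s,v=np.linalg.svd(P-c);print('lid',c.round(1),v.round(3),Z[l].max());rect(l,'lid')
cl=(X>440)&(X<530)&(Y<-215)&(Y>-330)&(Z>120)
P=W[cl];print('clamp',len(P),P[P[:,2].argmax()].round(1),P[P[:,1].argmin()].round(1),np.percentile(P,[2,50,98],axis=0).round(1))
for z0 in range(560,430,-20):
    m=q&(abs(X-z0)<4); o=np.argsort(Y[m]); print(z0,[(round(y),round(z)) for y,z in zip(Y[m][o],Z[m][o])][::2])
```

```text
tab 123 [531.7 130.6] [44.8 16.2] 4.66 med z 101.5
scraper 363 [531.7 131. ] [140.3  16.6] 5.85 med z 65.3
rest 2241 [530.1 163.4] [181.9 129.1] 5.85 med z 39.1
slat 252 [523.1 195.4] [149.1  12.4] 5.98 med z 58.6
rim 851 [ 527.5 -177.8] [113.5 222. ] 86.49 med z 110.2
tabs 297 [ 525.7 -163.2] [ 73.9 142. ] 86.37 med z 100.4
A 41 [ 536.2 -145. ] [ 31.2 124.1] 88.15 med z 97.6
Ablade 75 [ 517.2 -156.3] [  7.2 128.5] 89.99 med z 59.1
B 204 [ 523.6 -180.7] [41.2 47.2] 89.85 med z 99.5
Bblade 399 [ 522.3 -179.3] [ 41.3 140.7] 87.25 med z 59.9
lid [532.4 -88.3 155.3] [[-0.998  0.063  0.005]
 [ 0.046  0.674  0.738]
 [ 0.043  0.736 -0.675]] 190.40151586867955
lid 1874 [533.5 -91.1] [ 67.7 190.4] 86.37 med z 156.0
clamp 375 [ 491.  -284.3  207.9] [ 489.5 -295.1  193.1] [[ 467.6 -293.2  129.2]
 [ 482.3 -258.3  174.2]
 [ 500.3 -228.8  203.3]]
560 [(-202, 55), (-201, 59), (-199, 59), (-198, 61), (-195, 62), (-193, 59), (-193, 62), (-190, 61), (-188, 56), (-187, 26), (-186, 8), (-186, 9), (-186, 52), (-186, 11), (-183, 8), (-181, 5), (-175, 56), (-172, 59), (-172, 59), (-169, 63), (-169, 62), (-
[... 2094 characters left out ...]
63, 63), (-163, 66), (-161, 61), (-159, 58), (-158, 63), (-156, 59), (-155, 42), (-154, 48), (-154, 27), (-153, 11), (-150, 10), (-150, 12), (-147, 8), (-145, 7), (-144, 8), (-132, 109), (-130, 111), (-129, 113), (-127, 109)]
460 [(-205, 9), (-196, 54), (-195, 58), (-192, 62), (-190, 56), (-189, 67), (-187, 60), (-184, 57), (-184, 62), (-182, 57), (-180, 47), (-180, 4), (-180, 5), (-180, 33), (-177, 5), (-177, 7), (-169, 56), (-166, 59), (-165, 61), (-163, 59), (-160, 60), (-160, 64), (-157, 61), (-155, 58), (-155, 61), (-153, 51), (-153, 27), (-153, 54), (-152, 5), (-150, 8), (-149, 11), (-147, 6), (-144, 6), (-144, 8), (-132, 107), (-131, 117), (-129, 112), (-127, 109), (-126, 110)]
440 []
```

View pics/crop.png

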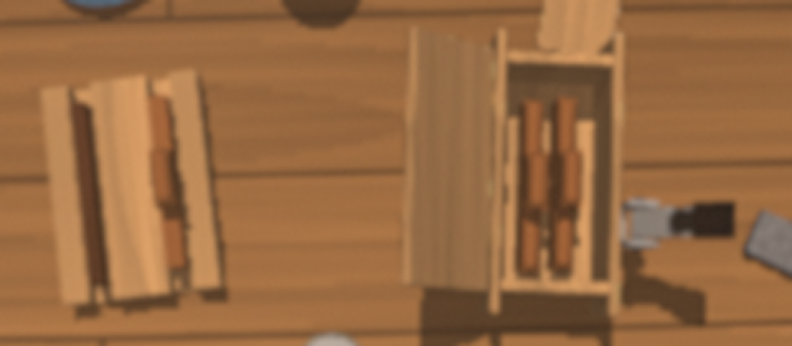

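```bash
cat >> h.py <<'E'
def to(pos,rpy):
    s=arm.observe(); R0=R.from_euler('xyz',s['eef_rot'],degrees=True); R1=R.from_euler('xyz',rpy,degrees=True)
    print('lin',(R0.inv().apply(np.array(pos)-s['eef_pos'])/1000).round(4),'dr',(R0.inv()*R1).as_rotvec(degrees=True).round(2),'t',s['t'])
E
python3 - <<'E'
from h import *
to([450,-178,350],[180,0,86.5])
E
```

```text
lin [ 0.3804 -0.2509 -0.1187] dr [  0.    0.  -69.9] t 0.8
```

The top crop settles which one it is. The candidates in the top view are the brown piece with a tab at (231,220), in the rest's -y groove, and two green ones at (201,300) and (342,301). Only the brown one stands in the rest, so that is the scraper. The dark slat at (208,224) has no tab. The lid is open to the left of the box and the clamp arm is at (385,232).

```bash
python3 -m handwheel '[{"fingers":0.085,"linear":[0.38,-0.25,-0.12],"dr":[0,0,-70]},{"fingers":0.085,"linear":[0.38,-0.25,-0.12],"dr":[0,0,-70]},{"fingers":0.085,"linear":[0.38,-0.25,-0.12],"dr":[0,0,-70]},{"fingers":0.085,"linear":[0.38,-0.25,-0.12],"dr":[0,0,-70]},{"fingers":0.085,"linear":[0.38,-0.25,-0.12],"dr":[0,0,-70]}]'
python3 - <<'E'
from h import *
to([450,-178,350],[180,0,86.5])
E
```

```text
t: 1.3
eef_pos: [313.5, -340.4, 295.8]
eef_rot: [180.0, 0.0, 59.9]
contact_force: [1.5, -1.0, 0.1]
grip_width: 84.9
gripper_force: 0.0
lin [ 0.209   0.0367 -0.0542] dr [ 3.000e-02  2.000e-02 -2.659e+01] t 1.3
```

```bash
python3 -m handwheel '[{"fingers":0.085,"linear":[0.2,0.034,-0.054],"dr":[0,0,-24.5]},{"fingers":0.085,"linear":[0.2,0.034,-0.054],"dr":[0,0,-24.5]},{"fingers":0.085,"linear":[0.2,0.034,-0.054],"dr":[0,0,-24.5]},{"fingers":0.085,"linear":[0.2,0.034,-0.054],"dr":[0,0,-24.5]},{"fingers":0.085,"linear":[0.2,0.034,-0.054],"dr":[0,0,-24.5]}]'
cat > an.py <<'E'
from h import *
f=grab('wrist');save(f,'w1.png');W=cloud(f);X,Y,Z=np.moveaxis(W,-1,0)
np.savez('w1.npz',W=W,c=f['color'])
th=np.radians(-3.5);ex=np.array([np.cos(th),np.sin(th)]);ey=np.array([-ex[1],ex[0]]);o=np.array([527,-178.])
U=(W[...,:2]-o)@ex;V=(W[...,:2]-o)@ey
def pr(m,t):
    if m.sum()<5: print(t,m.sum());return
    print(t,m.sum(),'u',np.percentile(U[m],[1,50,99]).round(1),'v',np.percentile(V[m],[1,50,99]).round(1),'z',np.percentile(Z[m],[1,50,99]).round(1), 'slope',np.polyfit(U[m],V[m],1).round(4)[0])
rim=(Z>107)&(Z<114)&(abs(U)<115)
pr(rim&(V<-35)&(V>-60),'rim-y');pr(rim&(V>35)&(V<56),'rim+y')
pr(rim&(U>70)&(abs(V)<30),'rim+x');pr(rim&(U<-70)&(abs(V)<30),'rim-x')
ins=(abs(U)<80)&(abs(V)<40)
for t,l,h in(('B',-30,-3),('A',-3,25)):
    pr(ins&(V>l)&(V<h)&(Z>85)&(Z<112),t+'tab')
    pr(ins&(V>l)&(V<h)&(Z>53)&(Z<70),t+'blade')
for u in(-50,-10,10,50):
    m=ins&(abs(U-u)<1.5);h=np.round(V[m]);print(u,[(int(v),int(Z[m][h==v].max())) for v in np.unique(h)])
E
python3 an.py
```

```text
t: 1.8
eef_pos: [445.7, -183.6, 350.0]
eef_rot: [179.9, -0.0, 84.3]
contact_force: [-0.0, -0.9, 1.0]
grip_width: 85.0
gripper_force: 0.0
rim-y 1749 u [-106.5   -4.9  109.3] v [-56.7 -48.2 -36.4] z [107.2 111.6 113.5] slope 0.0052
rim+y 1972 u [-106.6    1.   107.9] v [36.3 43.3 49.1] z [108.2 111.7 113.9] slope -0.0014
rim+x 516 u [85.7 89.2 94.5] v [-29.6   0.9  29. ] z [107.2 111.7 113.6] slope -0.0153
rim-x 433 u [-91.3 -87.3 -83.4] v [-29.8   0.7  29.5] z [109.6 111.9 113.6] slope -0.1832
Btab 654 u [-24.1  -3.3  19.9] v [-24.1 -14.4  -8.5] z [ 86.1 101.8 104.9] slope 0.0144
Bblade 1088 u [-70.5 -24.2  66.4] v [-24.4 -14.3  -8.4] z [53.9 62.2 67.5] slope 0.0068
Atab 669 u [-27.2  -6.5  16.7] v [ 2.9 12.  18.6] z [ 86.4 101.7 105.1] slope 0.0119
Ablade 1052 u [-74.1 -30.   62.6] v [ 2.5 11.8 18.6] z [53.9 62.3 66.9] slope 0.0016
-50 [(-40, 8), (-38, 9), (-37, 9), (-36, 9), (-25, 58), (-23, 61), (-21, 62), (-20, 64), (-19, 63), (-18, 64), (-17, 64), (-16, 64), (-15, 65), (-14, 64), (-13, 63), (-12, 61), (-11, 61), (-10, 62), (-9, 57), (-8, 7), (-7, 8), (-6, 8), (-5, 9), (2, 439), (
[... 1068 characters left out ...]
1, 105), (12, 103), (13, 103), (14, 103), (15, 103), (16, 102), (17, 101), (18, 99), (19, 97), (21, 9), (22, 9), (23, 8), (25, 8), (26, 8), (27, 8), (28, 8), (29, 9), (30, 9), (31, 10), (39, 112)]
50 [(-40, 8), (-38, 8), (-37, 10), (-36, 8), (-35, 8), (-23, 61), (-21, 63), (-20, 64), (-19, 61), (-18, 64), (-17, 63), (-16, 64), (-15, 65), (-14, 63), (-13, 62), (-12, 62), (-11, 60), (-10, 63), (-9, 60), (-8, 51), (-7, 8), (-5, 10), (-4, 9), (4, 62), (5, 63), (6, 62), (7, 64), (8, 65), (9, 64), (10, 65), (11, 64), (12, 63), (13, 62), (14, 63), (15, 63), (16, 62), (17, 59), (18, 58), (19, 8), (20, 10), (21, 8), (22, 10), (23, 9), (25, 10), (26, 9), (27, 8), (29, 10), (30, 9), (31, 9), (39, 110)]
```

View pics/w1.png

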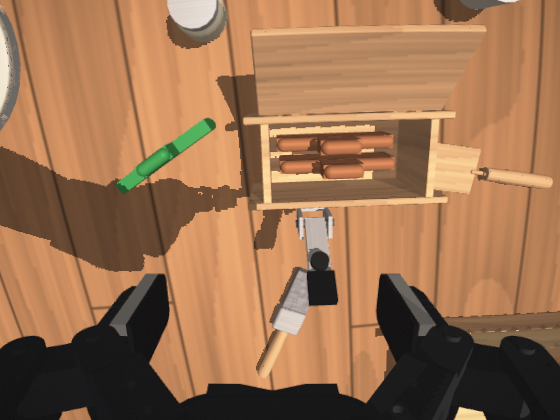

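Run:
```python
from h import *
to([490,105,260],[180,0,95.9])
```

```text
lin [0.2923 0.0156 0.0898] dr [ 6.00e-02 -1.00e-02 -1.16e+01] t 1.85
```

```bash
python3 -m handwheel '[{"fingers":0.085,"linear":[0.29,0.015,0.09],"dr":[0,0,-11.6]},{"fingers":0.085,"linear":[0.29,0.015,0.09],"dr":[0,0,-11.6]},{"fingers":0.085,"linear":[0.29,0.015,0.09],"dr":[0,0,-11.6]},{"fingers":0.085,"linear":[0.29,0.015,0.09],"dr":[0,0,-11.6]},{"fingers":0.085,"linear":[0.29,0.015,0.09],"dr":[0,0,-11.6]}]'
python3 -m handwheel '[{"fingers":0.085,"linear":[0.02,0,0.005],"dr":[0,0,0]},{"fingers":0.085,"linear":[0.045,0.0,0.015],"dr":[0,0,0]},{"fingers":0.085,"linear":[0.045,0,0.015],"dr":[0,0,0]}]'
cat > an2.py <<'E'
from h import *
f=grab('wrist');W=cloud(f);X,Y,Z=np.moveaxis(W,-1,0);save(f,'w2.png')
def rect(m,t):
    P=W[m][:,:2].astype(np.float32)
    if len(P)<9: print(t,len(P));return
    (c,s,a)=cv2.minAreaRect(P); print(t,len(P),np.round(c,1),np.round(s,1),round(a,2),'z',np.percentile(Z[m],[2,50,98]).round(1))
sc=(X>430)&(X<620)&(Y>95)&(Y<165)
rect(sc&(Z>75)&(Z<112),'tab');rect(sc&(Z>98)&(Z<112),'tabtop');rect(sc&(Z>57)&(Z<70),'blade')
rect((X>420)&(X<640)&(Y>80)&(Y<250)&(Z>33)&(Z<46),'rest')
print(arm.observe()['eef_pos'],arm.observe()['eef_rot'])
to([531.7,130.8,150],[180,0,95.8])
E
python3 an2.py
```

```text
t: 2.35
eef_pos: [479.8, 49.7, 274.3]
eef_rot: [180.0, 0.0, 95.6]
contact_force: [0.7, -0.3, 0.0]
grip_width: 85.3
gripper_force: 0.0
t: 2.65
eef_pos: [475.0, 94.7, 258.5]
eef_rot: [-179.9, 0.0, 95.8]
contact_force: [0.2, -0.4, 0.3]
grip_width: 85.1
gripper_force: 0.0
tab 1255 [532.1 128.2] [45.  16.5] 6.15 z [ 77.9 103.3 106.6]
tabtop 975 [532.  128.2] [44.4 16.1] 6.14 z [ 98.3 104.2 106.7]
blade 1735 [532.3 128.4] [140.2  16.3] 5.59 z [62.2 65.8 67.5]
rest 17592 [530.7 161.2] [181.1 130.1] 5.87 z [38.8 40.8 42.6]
[475.26718816  93.66442546 259.25205347] [-1.79918384e+02  2.52794500e-02  9.57342101e+01]
lin [0.0314 0.06   0.1092] dr [-0.08  0.03 -0.07] t 2.7
```

```bash
python3 -c "
from h import *
to([532.1,128.3,74],[180,0,95.9])"
python3 -m handwheel '[{"fingers":0.085,"linear":[0.029,0.06,0.04],"dr":[0,0,0]},{"fingers":0.085,"linear":[0.029,0.06,0.08],"dr":[0,0,0]},{"fingers":0.085,"linear":[0.029,0.06,0.12],"dr":[0,0,0]},{"fingers":0.085,"linear":[0.029,0.06,0.12],"dr":[0,0,0]}]'
python3 -c "
from h import *
to([532.1,128.3,74],[180,0,95.9])"
```

```text
lin [0.0289 0.0603 0.1852] dr [-0.08  0.03 -0.17] t 2.7
t: 3.1
eef_pos: [529.8, 126.4, 133.2]
eef_rot: [-179.4, 0.1, 95.6]
contact_force: [-0.4, 0.1, -0.8]
grip_width: 84.8
gripper_force: 0.0
lin [0.0018 0.0032 0.0591] dr [-0.64  0.11 -0.31] t 3.1
```

```bash
python3 -m handwheel '[{"fingers":0.085,"linear":[0,0,0.03],"dr":[0,0,0]},{"fingers":0.085,"linear":[0,0,0.065],"dr":[0,0,0]},{"fingers":0.085,"linear":[0,0,0.065],"dr":[0,0,0]},{"fingers":0.085,"linear":[0,0,0.065],"dr":[0,0,0]}]'
python3 -c "
from h import *
to([532.1,128.3,74],[180,0,95.9])"
```

```text
t: 3.5
eef_pos: [533.3, 127.9, 77.9]
eef_rot: [179.9, -0.0, 95.6]
contact_force: [0.4, -0.6, 1.0]
grip_width: 85.3
gripper_force: 0.0
lin [ 0.0005 -0.0011  0.0038] dr [ 0.1  -0.01 -0.29] t 3.5
```

```bash
python3 -m handwheel '[{"fingers":0.03,"linear":[0,-0.001,0.004],"dr":[0,0,0]},{"fingers":0.03,"linear":[0,-0.001,0.004],"dr":[0,0,0]},{"fingers":0.03,"linear":[0,-0.001,0.004],"dr":[0,0,0]},{"fingers":0.03,"linear":[0,-0.001,0.004],"dr":[0,0,0]},{"fingers":0.03,"linear":[0,-0.001,0.004],"dr":[0,0,0]}]' 60
python3 -m handwheel '[{"fingers":0.03,"linear":[0,0,0],"dr":[0,0,0]},{"fingers":0.03,"linear":[0,0,0],"dr":[0,0,0]},{"fingers":0.03,"linear":[0,0,0],"dr":[0,0,0]}]' 60
```

```text
t: 4.0
eef_pos: [532.3, 128.8, 72.7]
eef_rot: [179.9, -0.0, 95.7]
contact_force: [-0.9, -0.6, 6.4]
grip_width: 44.0
gripper_force: 62.0
t: 4.3
eef_pos: [532.3, 128.8, 72.7]
eef_rot: [179.9, -0.0, 95.7]
contact_force: [-0.7, -0.8, 7.5]
grip_width: 43.7
gripper_force: 62.0
```

```bash
python3 -m handwheel '[{"fingers":0.03,"linear":[0,0,-0.02],"dr":[0,0,0]},{"fingers":0.03,"linear":[0,0,-0.06],"dr":[0,0,0]},{"fingers":0.03,"linear":[0,0,-0.11],"dr":[0,0,0]},{"fingers":0.03,"linear":[0,0,-0.16],"dr":[0,0,0]},{"fingers":0.03,"linear":[0,0,-0.21],"dr":[0,0,0]}]' 60
python3 - <<'E'
from h import *
th=np.radians(-3.5);ex=np.array([np.cos(th),np.sin(th)]);ey=np.array([-ex[1],ex[0]]);o=np.array([527,-178.])
print(o-3.5*ex-2.85*ey)
to([523.3,-180.6,280],[180,0,86.4])
E
```

```text
t: 4.8
eef_pos: [531.1, 128.5, 283.5]
eef_rot: [180.0, -0.0, 95.7]
contact_force: [0.6, 0.6, 0.5]
grip_width: 43.8
gripper_force: 61.5
[ 523.33253987 -180.63101429]
lin [-0.3068 -0.0384  0.0034] dr [ 0.03 -0.    9.29] t 4.8
```

```bash
python3 -m handwheel '[{"fingers":0.03,"linear":[-0.03,-0.004,0],"dr":[0,0,1]},{"fingers":0.03,"linear":[-0.08,-0.01,0],"dr":[0,0,3]},{"fingers":0.03,"linear":[-0.13,-0.016,0],"dr":[0,0,5]},{"fingers":0.03,"linear":[-0.18,-0.022,0],"dr":[0,0,7]},{"fingers":0.03,"linear":[-0.225,-0.028,0],"dr":[0,0,9.3]}]' 60
python3 -m handwheel '[{"fingers":0.03,"linear":[-0.04,0,0],"dr":[0,0,0]},{"fingers":0.03,"linear":[-0.07,0,0],"dr":[0,0,0]},{"fingers":0.03,"linear":[-0.08,0,0],"dr":[0,0,0]},{"fingers":0.03,"linear":[-0.08,0,0],"dr":[0,0,0]}]' 60
python3 -c "
from h import *
to([523.3,-180.6,180],[180,0,86.4])"
```

```text
t: 5.3
eef_pos: [525.6, -100.0, 281.5]
eef_rot: [180.0, 0.0, 86.3]
contact_force: [1.5, 0.6, -0.9]
grip_width: 43.4
gripper_force: 61.7
t: 5.7
eef_pos: [520.7, -178.8, 281.0]
eef_rot: [-180.0, -0.0, 86.3]
contact_force: [-0.3, -0.1, -0.7]
grip_width: 43.9
gripper_force: 61.7
lin [-0.0017  0.0027  0.101 ] dr [-0.02 -0.01 -0.14] t 5.7
```

```bash
python3 -m handwheel '[{"fingers":0.03,"linear":[-0.002,0.003,0.04],"dr":[0,0,0]},{"fingers":0.03,"linear":[-0.002,0.003,0.08],"dr":[0,0,0]},{"fingers":0.03,"linear":[-0.002,0.003,0.1],"dr":[0,0,0]},{"fingers":0.03,"linear":[-0.002,0.003,0.1],"dr":[0,0,0]}]' 60
cat > an3.py <<'E'
from h import *
import sys
f=grab('wrist');save(f,sys.argv[1]);W=cloud(f);X,Y,Z=np.moveaxis(W,-1,0)
th=np.radians(-3.5);ex=np.array([np.cos(th),np.sin(th)]);ey=np.array([-ex[1],ex[0]]);o=np.array([527,-178.])
U=(W[...,:2]-o)@ex;V=(W[...,:2]-o)@ey;s=arm.observe();z0=s['eef_pos'][2]
def pr(m,t):
    if m.sum()<15: print(t,m.sum());return
    print(t,m.sum(),'u',np.percentile(U[m],[1,50,99]).round(1),'v',np.percentile(V[m],[1,50,99]).round(1),'z',np.percentile(Z[m],[1,50,99]).round(1), 'slope',np.polyfit(U[m],V[m],1).round(4)[0])
pr((abs(U)<85)&(abs(V)<25)&(abs(Z-(z0-9))<7),'scraper blade top')
ins=(abs(U)<80)&(abs(V)<40)
for t,l,h in(('B',-40,-3),('A',-3,40)):
    pr(ins&(V>l)&(V<h)&(Z>86)&(Z<106),t+'tab')
    pr(ins&(V>l)&(V<h)&(Z>53)&(Z<67),t+'blade')
print(s['eef_pos'].round(1),s['eef_rot'].round(2),s['contact_force'].round(1),s['t'])
E
python3 an3.py w3.png
```

```text
t: 6.1
eef_pos: [522.7, -178.1, 178.1]
eef_rot: [-179.7, -0.1, 86.5]
contact_force: [-0.1, 0.2, -0.3]
grip_width: 43.6
gripper_force: 61.6
scraper blade top 7378 u [-73.9  -6.2  64.1] v [-8.5  4.1  7.6] z [164.8 171.2 177.9] slope 0.0013
Btab 1
Bblade 1733 u [-70.8   1.9  66.6] v [-16.  -11.1  -8.4] z [53.3 61.9 66.3] slope 0.001
Atab 1940 u [-27.   -5.2  17.1] v [ 3.4 13.3 18.5] z [ 87.1 101.9 104.9] slope -0.0001
Ablade 2851 u [-73.8  -6.2  63.3] v [ 3.2 13.3 18.5] z [54.1 62.3 65.6] slope 0.0003
[ 523.4 -178.5  180.5] [-1.7989e+02 -4.0000e-02  8.6460e+01] [ 0.3  0.2 -0.8] 6.15
```

View pics/w3.png

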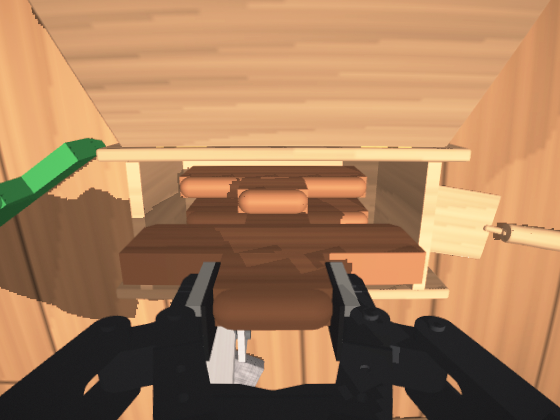

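```bash
python3 -m handwheel '[{"fingers":0.03,"linear":[-0.002,0.001,0.02],"dr":[0,0,0]},{"fingers":0.03,"linear":[-0.002,0.001,0.045],"dr":[0,0,0]},{"fingers":0.03,"linear":[-0.002,0.001,0.06],"dr":[0,0,0]},{"fingers":0.03,"linear":[-0.002,0.001,0.068],"dr":[0,0,0]},{"fingers":0.03,"linear":[-0.002,0.001,0.068],"dr":[0,0,0]}]' 60
python3 an3.py w4.png
```

```text
t: 6.65
eef_pos: [524.7, -181.8, 113.1]
eef_rot: [-180.0, -0.0, 86.4]
contact_force: [0.2, -0.4, -1.6]
grip_width: 44.1
gripper_force: 61.7
scraper blade top 12009 u [-84.2 -12.8  66. ] v [-20.7   3.2  21.7] z [ 98.1 105.5 111.6] slope 0.0052
Btab 809 u [-71.5  41.1  66.9] v [-12.5  -7.   -3.1] z [104.7 105.7 106. ] slope -0.0012
Bblade 0
Atab 8342 u [-70.4  -3.4  65.7] v [-2.2  3.7 20. ] z [ 86.4 101.  105.9] slope -0.011
Ablade 5141 u [-73.1  -3.7  63.6] v [-0.8 14.2 19.4] z [53.4 62.3 66.3] slope -0.0013
[ 524.9 -182.   113.9] [1.7997e+02 1.0000e-02 8.6390e+01] [ 0.  -0.4 -0.2] 6.7
```

```bash
python3 -m handwheel '[{"fingers":0.03,"linear":[0.001,0,0.004],"dr":[0,0,0]},{"fingers":0.03,"linear":[0.001,0,0.008],"dr":[0,0,0]},{"fingers":0.03,"linear":[0.001,0,0.008],"dr":[0,0,0]}]' 60
python3 -m handwheel '[{"fingers":0.03,"linear":[0,0,0.003],"dr":[0,0,0]},{"fingers":0.03,"linear":[0,0,0.006],"dr":[0,0,0]},{"fingers":0.03,"linear":[0,0,0.006],"dr":[0,0,0]}]' 60
```

```text
t: 7.0
eef_pos: [524.7, -181.1, 104.8]
eef_rot: [-180.0, -0.0, 86.4]
contact_force: [0.6, 0.1, -0.7]
grip_width: 43.8
gripper_force: 61.7
t: 7.3
eef_pos: [524.5, -181.1, 98.5]
eef_rot: [-180.0, -0.0, 86.4]
contact_force: [-0.3, 0.6, -0.5]
grip_width: 43.7
gripper_force: 61.7
```

```bash
python3 -m handwheel '[{"fingers":0.03,"linear":[0,0,0.004],"dr":[0,0,0]},{"fingers":0.03,"linear":[0,0,0.008],"dr":[0,0,0]},{"fingers":0.03,"linear":[0,0,0.008],"dr":[0,0,0]}]' 60
python3 an3.py w5.png
```

```text
t: 7.6
eef_pos: [524.4, -181.0, 90.2]
eef_rot: [-179.9, -0.0, 86.4]
contact_force: [-0.4, -0.9, -1.9]
grip_width: 44.0
gripper_force: 61.7
scraper blade top 8624 u [-84.1 -36.9  65.9] v [-21.6   1.   22.6] z [74.9 83.1 88.1] slope 0.001
Btab 1228 u [-23.7  -2.1  19.8] v [-31.  -24.6 -21.3] z [ 95.5 103.8 105.2] slope 0.0069
Bblade 335 u [-71.3  48.   67.1] v [-28.1 -24.  -21.8] z [55.7 63.3 65. ] slope 0.0008
Atab 7036 u [-33.4  -4.4  27.9] v [ 2.6 14.9 22.7] z [ 87.1 101.6 105.6] slope -0.0341
Ablade 7139 u [-73.1  -0.4  64. ] v [ 3.8 14.7 21.1] z [53.6 62.5 66.5] slope -0.0036
[ 524.5 -181.1   90.6] [-1.7996e+02 -1.0000e-02  8.6370e+01] [ 0.4  0.  -0.5] 7.65
```

View pics/w5.png

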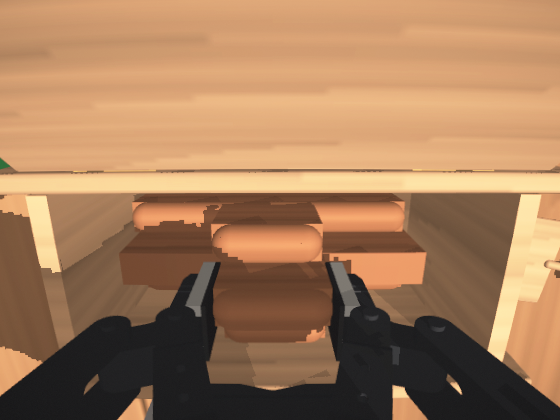

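It's going in: the scraper tab is between the pads at (272,300), board A's tab is behind it at (267,238), and both boards are standing. I'll lower it to the floor.

```bash
python3 -m handwheel '[{"fingers":0.03,"linear":[0,0,0.004],"dr":[0,0,0]},{"fingers":0.03,"linear":[0,0,0.008],"dr":[0,0,0]},{"fingers":0.03,"linear":[0,0,0.012],"dr":[0,0,0]},{"fingers":0.03,"linear":[0,0,0.016],"dr":[0,0,0]},{"fingers":0.03,"linear":[0,0,0.018],"dr":[0,0,0]}]' 60
python3 -m handwheel '[{"fingers":0.03,"linear":[0,0,0.001],"dr":[0,0,0]},{"fingers":0.03,"linear":[0,0,0.002],"dr":[0,0,0]},{"fingers":0.03,"linear":[0,0,0.002],"dr":[0,0,0]}]' 60
```

```text
t: 8.15
eef_pos: [524.5, -181.1, 72.5]
eef_rot: [-180.0, -0.0, 86.4]
contact_force: [-0.7, 1.1, -0.1]
grip_width: 43.5
gripper_force: 61.7
t: 8.45
eef_pos: [524.7, -181.2, 71.0]
eef_rot: [-180.0, 0.0, 86.4]
contact_force: [-0.0, 0.1, -1.1]
grip_width: 43.7
gripper_force: 61.7
```

```bash
python3 -m handwheel '[{"fingers":0.03,"linear":[0,0,0.001],"dr":[0,0,0]},{"fingers":0.03,"linear":[0,0,0.001],"dr":[0,0,0]}]' 60
python3 -m handwheel '[{"fingers":0.07,"linear":[0,0,0],"dr":[0,0,0]},{"fingers":0.07,"linear":[0,0,0],"dr":[0,0,0]},{"fingers":0.07,"linear":[0,0,0],"dr":[0,0,0]},{"fingers":0.07,"linear":[0,0,0],"dr":[0,0,0]},{"fingers":0.07,"linear":[0,0,0],"dr":[0,0,0]}]'
```

```text
t: 8.65
eef_pos: [524.8, -181.2, 70.8]
eef_rot: [180.0, 0.0, 86.4]
contact_force: [-1.8, 0.7, 5.2]
grip_width: 43.9
gripper_force: 62.0
t: 9.15
eef_pos: [524.7, -181.1, 70.0]
eef_rot: [-180.0, -0.0, 86.4]
contact_force: [0.8, 0.9, 0.5]
grip_width: 69.9
gripper_force: 0.0
```

On the floor and released. Raising slowly straight up, then a look.

```bash
python3 -m handwheel '[{"fingers":0.07,"linear":[0,0,-0.01],"dr":[0,0,0]},{"fingers":0.07,"linear":[0,0,-0.03],"dr":[0,0,0]},{"fingers":0.07,"linear":[0,0,-0.06],"dr":[0,0,0]},{"fingers":0.07,"linear":[0,0,-0.1],"dr":[0,0,0]},{"fingers":0.07,"linear":[0,0,-0.15],"dr":[0,0,0]}]'
python3 -m handwheel '[{"fingers":0.03,"linear":[-0.03,0,-0.04],"dr":[0,0,0]},{"fingers":0.0,"linear":[-0.05,0,-0.08],"dr":[0,0,0]},{"fingers":0,"linear":[-0.05,0,-0.12],"dr":[0,0,0]},{"fingers":0,"linear":[-0.05,0,-0.12],"dr":[0,0,0]}]'
python3 - <<'E'
from h import *
f=grab('wrist');save(f,'w6.png');W=cloud(f);X,Y,Z=np.moveaxis(W,-1,0)
th=np.radians(-3.5);ex=np.array([np.cos(th),np.sin(th)]);ey=np.array([-ex[1],ex[0]]);o=np.array([528.1,-179.1])
U=(W[...,:2]-o)@ex;V=(W[...,:2]-o)@ey
for u in(-40,10,40):
    m=(abs(U-u)<2)&(abs(V)<45);h=np.round(V[m]/2)*2;print(u,[(int(v),int(np.median(Z[m][h==v]))) for v in np.unique(h)])
l=(abs(U)<90)&(V>52)&(V<140)&(Z>118)&(Z<200);P=np.stack([V[l],Z[l]],1)
if l.sum()>50:
    k=np.polyfit(P[:,1],P[:,0],1);print('lid dv/dz',k,'ang',np.degrees(np.pi/2+np.arctan(k[0])),'v,z',P[:,0].max(),P[:,1].max())
b=grab('top');Wt=cloud(b);Xt,Yt,Zt=np.moveaxis(Wt,-1,0)
Ut=(Wt[...,:2]-o)@ex;Vt=(Wt[...,:2]-o)@ey
l=(abs(Ut)<90)&(Vt>52)&(Vt<140)&(Zt>118)&(Zt<200);k=np.polyfit(Zt[l],Vt[l],1);print('lid top',k,'v,z max',np.percentile(Vt[l],99),np.percentile(Zt[l],99))
c=(Ut>-60)&(Ut<-20)&(Vt<-55)&(Vt>-150)&(Zt>120)&(Zt<230);k=np.polyfit(Zt[c],Vt[c],1);print('clamp top',k,np.percentile(Ut[c],[2,50,98]),Vt[c].min(),Zt[c].max())
print(arm.observe()['eef_pos'],arm.observe()['t'])
E
```

```text
t: 9.65
eef_pos: [524.0, -180.9, 221.0]
eef_rot: [-179.9, -0.0, 86.4]
contact_force: [0.6, -0.1, 0.4]
grip_width: 69.8
gripper_force: 0.0
t: 10.05
eef_pos: [521.9, -231.9, 346.5]
eef_rot: [179.5, 0.2, 86.3]
contact_force: [1.1, -0.4, 0.8]
grip_width: 11.9
gripper_force: 0.0
-40 [(-44, 414), (-42, 407), (-40, 408), (-32, 58), (-30, 63), (-28, 63), (-26, 64), (-24, 64), (-22, 63), (-20, 62), (-18, 59), (-16, 53), (-14, 46), (-12, 63), (-10, 63), (-8, 64), (-6, 64), (-4, 63), (-2, 63), (0, 63), (2, 63), (4, 57), (6, 58), (8, 61), (10, 63), (12, 64), (14, 64), (16, 63), (18, 63), (20, 61), (22, 59), (24, 9), (26, 10), (28, 8), (30, 7), (32, 8), (34, 8), (36, 9), (38, 8), (40, 73), (42, 112), (44, 112)]
10 [(-44, 367), (-42, 398), (-40, 393), (-38, 426), (-36, 429), (-34, 103), (-32, 103), (-30, 102), (-28, 102), (-26, 100), (-24, 94), (-22, 83), (-20, 74), (-18, 65), (-16, 54), (-10, 99), (-8, 102), (-6, 103), (-4, 104), (-2, 103), (0, 102), (2, 101), (4, 96), (6, 43), (8, 58), (10, 99), (12, 102), (14, 103), (16, 103), (18, 103), (20, 103), (22, 102), (24, 100), (26, 8), (28, 9), (30, 8), (32, 9), (34, 9), (36, 8), (38, 9), (40, 71), (42, 111), (44, 110)]
40 [(-44, 427), (-42, 421), (-40, 420), (-38, 9), (-32, 61), (-30, 62), (-28, 63), (-26, 64), (-24, 64), (-22, 63), (-20, 62), (-18, 60), (-16, 53), (-14, 44), (-10, 63), (-8, 63), (-6, 63), (-4, 63), (-2, 63), (0, 64), (2, 64), (4, 58), (6, 55), (8, 61), (10, 63), (12, 64), (14, 63), (16, 63), (18, 63), (20, 61), (22, 59), (24, 9), (26, 8), (28, 7), (30, 9), (32, 8), (34, 9), (36, 9), (38, 8), (40, 69), (42, 112), (44, 112)]
lid dv/dz [  0.87919309 -50.4933408 ] ang 131.32171140173335 v,z 98.90120672768813 171.0446781294935
lid top [  0.90495533 -49.61296591] v,z max 121.45397976227017 186.1272607316109
clamp top [-0.5357308  10.53704006] [-57.01736824 -39.21048113 -22.16746785] -86.96756389012266 180.30617969346986
[ 521.86386413 -231.32175895  341.36168299] 10.15
```

View pics/w6.png

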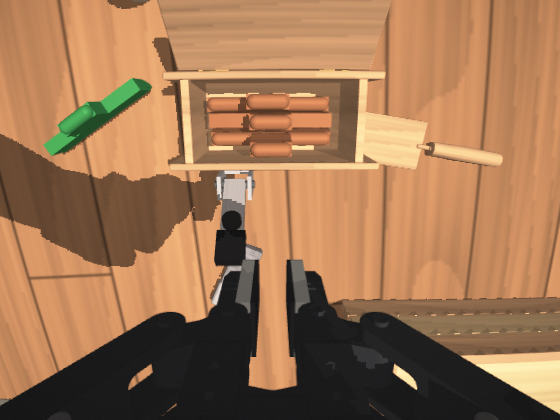

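All three pieces are standing, with tabs at (268,102), (270,122) and (270,150); the scraper is in the middle and its tab top is at 103 mm. The lid is at about 132°. Next I'll bring the closed fingers round behind it.

```bash
python3 -m handwheel '[{"fingers":0,"linear":[0.2,0.038,0],"dr":[0,0,0]},{"fingers":0,"linear":[0.2,0.038,0],"dr":[0,0,0]},{"fingers":0,"linear":[0.2,0.038,0],"dr":[0,0,0]},{"fingers":0,"linear":[0.2,0.038,0],"dr":[0,0,0]},{"fingers":0,"linear":[0.2,0.038,0],"dr":[0,0,0]}]'
cat >> h.py <<'E'
def uv():
    s=arm.observe();dx,dy=s['eef_pos'][:2]-[528.1,-179.1]
    print('u',round(dx*.998-dy*.061,1),'v',round(dx*.061+dy*.998,1),'z',s['eef_pos'][2].round(1),'rot',s['eef_rot'].round(1),'F',s['contact_force'].round(1),s['t'])
E
python3 -c "from h import *;uv()"
```

```text
t: 10.65
eef_pos: [572.5, -28.8, 338.3]
eef_rot: [-179.8, -0.1, 86.7]
contact_force: [0.1, -0.3, -0.5]
grip_width: 0.1
gripper_force: 0.0
u 35.1 v 152.7 z 338.3 rot [-1.798e+02 -1.000e-01  8.670e+01] F [ 0.1 -0.3 -0.5] 10.65
```

```bash
python3 -m handwheel '[{"fingers":0,"linear":[0,0,0.05],"dr":[0,0,0]},{"fingers":0,"linear":[0.0,0,0.1],"dr":[0,0,0]},{"fingers":0,"linear":[0,0,0.15],"dr":[0,0,0]},{"fingers":0,"linear":[0,0,0.178],"dr":[0,0,0]},{"fingers":0,"linear":[0,0,0.178],"dr":[0,0,0]}]'
python3 -c "from h import *;uv()"
```

```text
t: 11.15
eef_pos: [569.1, -33.9, 156.6]
eef_rot: [-179.5, 0.0, 86.4]
contact_force: [0.3, 0.8, 0.3]
grip_width: -0.3
gripper_force: 0.0
u 32.1 v 147.4 z 156.6 rot [-179.5    0.    86.4] F [0.3 0.8 0.3] 11.15
```

```bash
python3 -m handwheel '[{"fingers":0,"linear":[-0.02,0,-0.005],"dr":[0,0,0]},{"fingers":0,"linear":[-0.04,0,-0.011],"dr":[0,0,0]},{"fingers":0,"linear":[-0.055,0,-0.016],"dr":[0,0,0]},{"fingers":0,"linear":[-0.07,0,-0.02],"dr":[0,0,0]},{"fingers":0,"linear":[-0.08,0,-0.022],"dr":[0,0,0]}]'
python3 -c "from h import *;uv()"
```

```text
t: 11.65
eef_pos: [567.4, -115.0, 185.2]
eef_rot: [179.9, 0.0, 86.3]
contact_force: [1.5, 2.6, 0.2]
grip_width: 0.3
gripper_force: 1.2
u 35.3 v 66.4 z 185.2 rot [179.9   0.   86.3] F [1.5 2.6 0.2] 11.65
```

```bash
python3 -m handwheel '[{"fingers":0,"linear":[-0.02,0,0],"dr":[0,0,0]},{"fingers":0,"linear":[-0.038,0,0.001],"dr":[0,0,0]},{"fingers":0,"linear":[-0.05,0,0.009],"dr":[0,0,0]},{"fingers":0,"linear":[-0.06,0,0.017],"dr":[0,0,0]},{"fingers":0,"linear":[-0.07,0,0.027],"dr":[0,0,0]}]'
python3 -m handwheel '[{"fingers":0,"linear":[-0.007,0,0.013],"dr":[0,0,0]},{"fingers":0,"linear":[-0.012,0,0.026],"dr":[0,0,0]},{"fingers":0,"linear":[-0.014,0,0.035],"dr":[0,0,0]},{"fingers":0,"linear":[-0.015,0,0.038],"dr":[0,0,0]},{"fingers":0,"linear":[-0.015,0,0.038],"dr":[0,0,0]}]'
python3 -c "from h import *;uv()"
```

```text
t: 12.15
eef_pos: [562.6, -184.3, 156.3]
eef_rot: [-180.0, 0.0, 86.4]
contact_force: [1.7, 1.2, 0.3]
grip_width: -0.2
gripper_force: 0.7
t: 12.65
eef_pos: [561.4, -198.0, 119.1]
eef_rot: [-180.0, -0.0, 86.4]
contact_force: [-2.4, 2.2, 5.8]
grip_width: 0.1
gripper_force: 2.8
u 34.4 v -16.8 z 119.1 rot [-180.    -0.    86.4] F [-2.4  2.2  5.8] 12.65
```

```bash
python3 -m handwheel '[{"fingers":0,"linear":[0,0,0.002],"dr":[0,0,0]},{"fingers":0,"linear":[0,0,0.004],"dr":[0,0,0]},{"fingers":0,"linear":[0,0,0.004],"dr":[0,0,0]}]'
python3 -c "from h import *;uv()"
python3 -m handwheel '[{"fingers":0,"linear":[0.01,0,-0.04],"dr":[0,0,0]},{"fingers":0,"linear":[0.01,0,-0.09],"dr":[0,0,0]},{"fingers":0,"linear":[0,0,-0.14],"dr":[0,0,0]},{"fingers":0,"linear":[-0.03,0,-0.19],"dr":[0,0,0]},{"fingers":0,"linear":[-0.06,0,-0.22],"dr":[0,0,0]}]'
python3 - <<'E'
from h import *
uv()
f=grab('wrist');b=grab('top');save(f,'w7.png');save(b,'t7.png',(290,160,420,270),5)
th=np.radians(-3.5);ex=np.array([np.cos(th),np.sin(th)]);ey=np.array([-ex[1],ex[0]]);o=np.array([528.1,-179.1])
for g in(f,b):
    W=cloud(g);Z=W[...,2];U=(W[...,:2]-o)@ex;V=(W[...,:2]-o)@ey
    l=(abs(U-30)<60)&(abs(V)<46)&(Z<140)&(Z>100);print('lid',l.sum(),'slope,z0',np.polyfit(V[l],Z[l],1).round(3))
    c=(U>-56)&(U<-24)&(V<-62)&(V>-150)&(Z>138)&(Z<230)
    P=np.stack([V[c],Z[c]],1)
    print('clamp',c.sum(),np.polyfit(Z[c],V[c],1).round(3),'u',np.percentile(U[c],[5,50,95]).round(1),'vz pct',np.percentile(P,[1,50,99],axis=0).round(1).tolist())
E
```

```text
t: 12.95
eef_pos: [561.6, -198.0, 118.8]
eef_rot: [179.8, 0.0, 86.4]
contact_force: [-11.7, 4.7, 28.5]
grip_width: 0.2
gripper_force: 14.1
u 34.6 v -16.9 z 118.8 rot [179.8   0.   86.4] F [-11.7   4.7  28.5] 12.95
t: 13.45
eef_pos: [558.0, -256.7, 336.6]
eef_rot: [179.9, 0.0, 86.5]
contact_force: [0.9, -1.1, -0.2]
grip_width: 0.0
gripper_force: 0.0
u 34.6 v -75.6 z 336.6 rot [179.9   0.   86.5] F [ 0.9 -1.1 -0.2] 13.45
lid 12551 slope,z0 [-1.00000e-03  1.20059e+02]
clamp 2475 [-0.726 37.442] u [-51.3 -38.4 -26.8] vz pct [[-119.6, 139.1], [-93.1, 182.6], [-62.8, 205.4]]
lid 1677 slope,z0 [  0.    118.314]
clamp 106 [-0.44  -4.519] u [-49.7 -38.7 -26.8] vz pct [[-85.1, 138.2], [-72.8, 150.9], [-62.4, 177.3]]
```

View pics/w7.png

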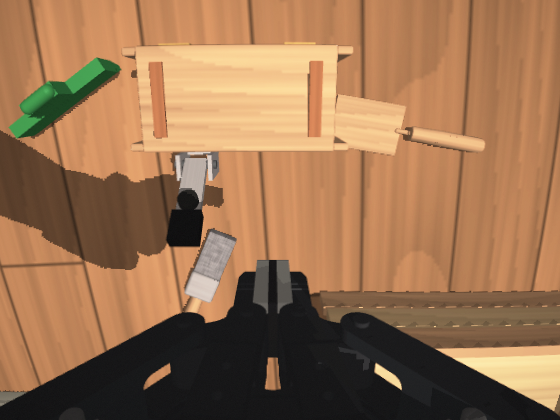

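The lid is flat at 119–120 mm, so it's shut. The clamp arm is at (185,205) in this view, at about 126°. I'll go in on its outer side.

```bash
python3 -m handwheel '[{"fingers":0,"linear":[-0.035,-0.037,0],"dr":[0,0,0]},{"fingers":0,"linear":[-0.071,-0.075,0],"dr":[0,0,0]},{"fingers":0,"linear":[-0.071,-0.075,0],"dr":[0,0,0]},{"fingers":0,"linear":[-0.071,-0.075,0],"dr":[0,0,0]},{"fingers":0,"linear":[-0.071,-0.075,0.03],"dr":[0,0,0]}]'
python3 -m handwheel '[{"fingers":0,"linear":[0,0,0.05],"dr":[0,0,0]},{"fingers":0,"linear":[0,0,0.1],"dr":[0,0,0]},{"fingers":0,"linear":[0,0,0.132],"dr":[0,0,0]},{"fingers":0,"linear":[0,0,0.132],"dr":[0,0,0]},{"fingers":0,"linear":[0,0,0.132],"dr":[0,0,0]}]'
python3 -c "from h import *;uv()"
```

```text
t: 14.05
eef_pos: [479.8, -323.5, 306.4]
eef_rot: [179.7, 0.1, 86.4]
contact_force: [2.1, 0.3, 0.3]
grip_width: -0.1
gripper_force: 0.0
t: 14.55
eef_pos: [479.2, -322.7, 172.5]
eef_rot: [-180.0, -0.0, 86.5]
contact_force: [0.1, 0.0, 1.2]
grip_width: -0.2
gripper_force: 0.0
u -40.0 v -146.2 z 172.5 rot [-180.    -0.    86.5] F [0.1 0.  1.2] 14.55
```

```bash
python3 -m handwheel '[{"fingers":0,"linear":[0.025,0,0],"dr":[0,0,0]},{"fingers":0,"linear":[0.045,0,-0.003],"dr":[0,0,0]},{"fingers":0,"linear":[0.06,0,-0.006],"dr":[0,0,0]},{"fingers":0,"linear":[0.075,0,-0.01],"dr":[0,0,0]},{"fingers":0,"linear":[0.09,0,-0.016],"dr":[0,0,0]}]'
python3 -c "from h import *;uv()"
```

```text
t: 15.05
eef_pos: [484.7, -232.9, 189.1]
eef_rot: [180.0, 0.0, 86.4]
contact_force: [-0.0, -2.0, -1.6]
grip_width: 0.2
gripper_force: 0.9
u -40.0 v -56.4 z 189.1 rot [180.    0.   86.4] F [-0.  -2.  -1.6] 15.05
```

```bash
python3 -m handwheel '[{"fingers":0,"linear":[0.016,0,-0.005],"dr":[0,0,0]},{"fingers":0,"linear":[0.03,0,0.006],"dr":[0,0,0]},{"fingers":0,"linear":[0.044,0,0.02],"dr":[0,0,0]},{"fingers":0,"linear":[0.051,0,0.034],"dr":[0,0,0]},{"fingers":0,"linear":[0.056,0,0.048],"dr":[0,0,0]}]'
python3 -m handwheel '[{"fingers":0,"linear":[0.001,0,0.003],"dr":[0,0,0]},{"fingers":0,"linear":[0.001,0,0.006],"dr":[0,0,0]},{"fingers":0,"linear":[0.001,0,0.008],"dr":[0,0,0]},{"fingers":0,"linear":[0.001,0,0.008],"dr":[0,0,0]}]'
python3 -c "from h import *;uv()"
```

```text
t: 15.55
eef_pos: [488.2, -176.5, 140.3]
eef_rot: [180.0, -0.0, 86.4]
contact_force: [0.0, -1.3, 0.5]
grip_width: 0.1
gripper_force: 0.6
t: 15.95
eef_pos: [488.0, -176.1, 134.8]
eef_rot: [179.9, -0.1, 86.4]
contact_force: [-6.4, 7.6, 15.5]
grip_width: -0.0
gripper_force: 8.0
u -40.2 v 0.6 z 134.8 rot [ 1.799e+02 -1.000e-01  8.640e+01] F [-6.4  7.6 15.5] 15.95
```

At 134.8 mm with 15 N it is down on the lid. Holding briefly, then retreating and checking.

```bash
python3 -m handwheel '[{"fingers":0,"linear":[0,0,0.001],"dr":[0,0,0]},{"fingers":0,"linear":[0,0,0.001],"dr":[0,0,0]},{"fingers":0,"linear":[0,0,0.001],"dr":[0,0,0]}]'
python3 -m handwheel '[{"fingers":0,"linear":[0,0,-0.03],"dr":[0,0,0]},{"fingers":0,"linear":[0,0,-0.08],"dr":[0,0,0]},{"fingers":0,"linear":[0,0,-0.13],"dr":[0,0,0]},{"fingers":0,"linear":[-0.04,0,-0.17],"dr":[0,0,0]},{"fingers":0,"linear":[-0.08,0,-0.2],"dr":[0,0,0]}]'
python3 -m handwheel '[{"fingers":0,"linear":[0,0,0],"dr":[0,0,0]},{"fingers":0,"linear":[0,0,0],"dr":[0,0,0]},{"fingers":0,"linear":[0,0,0],"dr":[0,0,0]},{"fingers":0,"linear":[0,0,0],"dr":[0,0,0]},{"fingers":0,"linear":[0,0,0],"dr":[0,0,0]}]'
python3 - <<'E'
from h import *
uv()
f=grab('wrist');save(f,'w8.png')
th=np.radians(-3.5);ex=np.array([np.cos(th),np.sin(th)]);ey=np.array([-ex[1],ex[0]]);o=np.array([528.1,-179.1])
W=cloud(f);Z=W[...,2];U=(W[...,:2]-o)@ex;V=(W[...,:2]-o)@ey
l=(abs(U-25)<35)&(abs(V)<46)&(Z<140)&(Z>100);print('lid',l.sum(),np.polyfit(V[l],Z[l],1).round(3))
c=(abs(U+40)<8)&(V>-45)&(V<26)&(Z<160)&(Z>126);print('clamp',c.sum(),np.polyfit(V[c],Z[c],1).round(3),np.median(Z[c]))
E
```

```text
t: 16.25
eef_pos: [488.1, -176.1, 134.7]
eef_rot: [179.8, -0.1, 86.4]
contact_force: [-9.0, 7.8, 21.2]
grip_width: 0.1
gripper_force: 11.0
t: 16.75
eef_pos: [483.3, -251.6, 330.7]
eef_rot: [179.8, 0.1, 86.5]
contact_force: [0.5, -0.7, 0.1]
grip_width: -0.0
gripper_force: 0.0
t: 17.25
eef_pos: [483.1, -250.7, 326.5]
eef_rot: [-179.9, -0.0, 86.4]
contact_force: [-0.5, -0.2, -0.6]
grip_width: -0.2
gripper_force: 0.0
u -40.6 v -74.2 z 326.5 rot [-179.9   -0.    86.4] F [-0.5 -0.2 -0.6] 17.25
lid 7647 [-1.00000e-03  1.19815e+02]
clamp 1451 [-1.00000e-03  1.35831e+02] 135.83649321091292
```

View pics/w8.png

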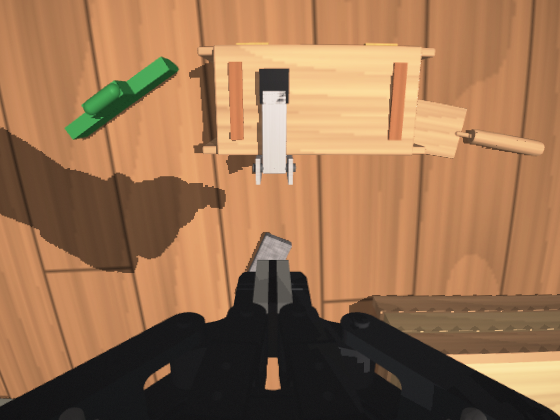

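The lid is shut and the clamp arm lies level across it at (273,120), both with slope about 0. The robot is touching nothing, so I'm handing in.

```bash
python3 -c "
from bench import arm
print(arm.sign_off())"
```

```text
the job is handed in; nothing more can be done
None
```

The job is handed in at about 17 s of the 62 s allowed: the scraper stands on the box floor between the two boards, the lid is shut, and the clamp arm is level on it. The hand-in returned no verdict.

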